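# Third hand for the drawer front

### The job

Fit the loose drawer front to the open end of the drawer box, standing on the worktop with its brass handle outwards and its ends flush with the box sides, so that the projecting edge of the box's base panel goes fully home into the groove in its back. Then hold it pressed against the box with a steady, gentle push of about 10 N, without ever shoving hard, so that a colleague can drive in the screws: push steadily for at least three seconds, and the program finishes while still holding and pushing. Do not knock the front over, and leave the screwdriver, the dish of screws, the mug and the tape where they are.

Things in the scene. Friction and masses are not known exactly. Their poses are not given: they have to be found in the camera images.
- drawer_box: Pine drawer box lacking its front, open at top and front, 240 wide (y) x 170 deep (x) x 80 mm high, sides 12 mm thick, with a thin steel angle bracket reaching 25 mm in from each side at the front. Stands on rubber pads, does not move when pushed. Origin: at worktop level, middle of the open end, in the plane of the sides' front edges. x points into the drawer (away from the robot), y left, z up.
- tongue (a point): Middle of the front edge of the box's base panel, which sticks out 7 mm beyond the sides' front edges, as a tongue 216 mm wide and 6 mm thick (11 to 17 mm above the worktop). Axes as the box.
- drawer_front: Loose grey-beige drawer front with a brass T handle, 240 long (y) x 18 thick (x) x 90 mm high, 0.27 to 0.53 kg, standing on its long edge before the box. Origin: centre of its underside; x points from the handle face (x = -9 mm) to the back (x = +9 mm), z up. Fitted, with its back on the box sides' edges, its origin is at x = -9 mm, y = 0, z = 0 in the drawer_box frame, axes parallel.
- groove (a point): Middle of the mouth of the groove in the back of the front: 9 mm deep, 10 mm wide (9 to 19 mm above the underside), 228 mm long, closed at both ends. The tongue has 2 mm of play above and below, 6 mm at each end. Axes as drawer_front.
- top_rail (a point): Middle of the front's top edge, 90 mm above its underside. The uppermost 22 mm are plain and 18 mm thick: the place to grip, from above. The T handle is below it, centred 42 mm above the underside: bar 56 mm long, 10 mm thick, reaching 36 mm out from the front's mid-plane. Axes as drawer_front.
- screwdriver: Screwdriver with a red handle, 190 mm long, lying left of the work, to be left alone. Origin: the middle of its length, on the worktop.
- dish: Small white dish with a blue rim, 93 mm across and 29 mm high, with a few screws in it, to be left alone. Origin: centre of its underside.
- mug: White spotted mug, 91 mm high, 82 mm across, to be left alone. Origin: centre of its underside.
- tape: Roll of beige tape lying flat, 104 mm across and 25 mm high, to be left alone. Origin: centre of its underside.

How it is judged:
By the outcome, as a careful person would: the job done as asked, in the order asked, and still so for the second after the job is handed in, while the arm keeps its last pose, push and grip.
It also fails if it takes over 56 s, if anything falls off the work surface, if the arm or the gripper's body presses on something with over 40 N, if the wrist force passes 120 N, or if a joint passes its speed limit or range.

### The arm

A 6-joint arm with a two-finger parallel gripper is mounted at the origin on a cart in front of the work surface, level with it; the furniture and walls round the work are solid. World frame = base frame: x ahead of the robot, y to its left, z up, the work surface at z = 0. Lengths are in m, angles in rad, forces in N, time in s.
With the tool pointing down it reaches from about 0.4 to 0.825 m from the base axis. Payload 7 kg.
Tool frame: the origin (TCP) lies midway between the tips of the shut fingers; the grasp point (between the pads) lies 19 mm behind it; z points along the fingers, y is the line along which they close (so a half turn about z gives the same grasp; the last joint's range is limited). The gripper opens to 85 mm and grips with 20 to 120 N. Pads are 22 mm wide; open, the fingers measure 114 mm over their backs; the gripper's body (76 mm by 85 mm) begins 54 mm behind the grasp point. The pads swing forward as they close: fully open they stand 13 mm farther back than shut.
Start: joints at [-0.875, 0.359, 0.012, 0, -1.224, -0.288], TCP at [0.268, -0.62, 0.231] pointing down, gripper open.
Joint ranges: [-3.07, 3.07], [-1.43, 2.12], [-1.02, 1.25], [-3.03, 1.67], [-3.05, -0], [-3.03, 3.03]. Speed limits (rad/s): [2.39, 2.39, 3.01, 3.14, 3.14, 3.14].

### API

Orientations are given as [roll, pitch, yaw] about the fixed x, y, z axes, in that order (R = Rz(yaw) Ry(pitch) Rx(roll)).
In Python, from station import arm, imaging, close_job gives the robot as it stands.
- The arm moves only by the tool arm_command, never from a script. Its argument "targets" is a list of rows, each an object of numbers: "dx", "dy", "dz": the shift along the tool's x, y, z normalised to -1 to 1, where 1 is 1 m; "ax", "ay", "az": the turn, a rotation vector about the tool's x, y, z normalised to -1 to 1, where 1 is 0.1 rad. A call has exactly 8 rows; each row shifts and turns the commanded pose from where the row before left it, along the tool's axes as they then stand; what a row does not reach is not made up. A row lasts 1/10 s, in which the tool goes at most 50 mm and 8.59 degrees, less where a joint would pass 70% of its speed; a pose out of reach is approached as far as the arm can. A call with a number of a shift or a turn outside -1 to 1 is refused whole. A call with a gripper value outside its range is refused whole. "jaw" is the opening, from 0 (shut) to 1 (fully open), set as the call begins (left out, the last holds). The fingers move at their own pace and stop on an object; "force" is the grip in N (left out, the last holds). Time passes only in rows, so rows that do not move let the fingers close, or fill a call up. It gives the time, the measured TCP pose, the force, the opening and the grip force at its end, in the units of the state.
- arm.observe(): the state, without advancing time (a new reading comes with each control period).
- imaging.grab_frame(name): name is "scene" or "top"; returns the picture (400x640x3 uint8, blue, green, red); there is no depth.
- imaging.calibration(name): a dict with "fov_y" (degrees; the focal length in pixels is half the picture's height over the tangent of half this angle, whatever the lens; pixels are square), "cx", "cy" (the principal point, pixels), "D" ([k1, k2, p1, p2, k3] as OpenCV has them; the pictures are not rectified), "origin" and "attitude" of the camera in the world. Camera axes: x right, y up, looking along -z (the intrinsics and any distortion apply to the point x, -y, -z); pixel columns grow to the right and rows downward; lengths in m; the calibration is good to about 2 mm. A picture is of the moment at which its call begins. calibration takes no time and is no camera call.
- close_job(): hands the job in; it is judged then, once.
The state is a dict: "time": time; "joint_pos": joint angles; "qd": joint speeds; "tau": joint torques, N m; "ee_pos": TCP position; "eef_rot": TCP orientation; "force": force on the tool from outside, world axes, zero at the start; "ft_torque": the same for the moment, N m; "width": finger opening in m; "grip_force": force on a finger pad.
Only numpy, scipy, OpenCV 4.12 (cv2) and the standard library are available. Lean on these libraries where they do the work, as an engineer would, in place of code of your own. Each camera call takes 0.05 s, during which the arm holds its last target. There are 200 camera calls.

## Working session

There is one attempt and no reset: what is moved stays moved. The work goes in short steps, Python scripts to look and compute and a tool call to move; the robot and the scene stay as the last step left them, time stands still between calls to the robot, and variables do not carry over. Pictures are saved under pics/ and viewed, at most 10 in all, crops included, and the job is handed in when it is done.

Besides the shell and the picture viewer there is one more tool, called as name([rows], argument=value, ...), one row to a line, values as JSON. arm_command: Moves the arm, as the interface text tells. Its arguments: {"type":"object","properties":{"targets":{"type":"array","items":{"type":"object","properties":{"dx":{"type":"number","minimum":-1,"maximum":1},"dy":{"type":"number","minimum":-1,"maximum":1},"dz":{"type":"number","minimum":-1,"maximum":1},"ax":{"type":"number","minimum":-1,"maximum":1},"ay":{"type":"number","minimum":-1,"maximum":1},"az":{"type":"number","minimum":-1,"maximum":1}}}},"jaw":{"type":"number"},"force":{"type":"number"}},"required":["targets"]}

```bash
mkdir -p pics; python3 - <<'E'
from station import arm, imaging
import cv2
print(arm.observe())
for n in ("scene","top"):
    print(imaging.calibration(n)); cv2.imwrite(f"pics/{n}0.png",imaging.grab_frame(n))
E
```

```text
{'time': 0.0, 'joint_pos': array([-8.74958663e-01,  3.59413392e-01,  1.10763309e-02, -3.43073124e-04,
       -1.22409599e+00, -2.88121523e-01]), 'qd': array([-0.00090863,  0.00091107, -0.0007114 , -0.00178512,  0.00096437,
       -0.00024259]), 'tau': array([ 2.61553840e-03, -5.83318162e+01,  2.93419361e+01,  6.93660155e+00,
       -5.99135295e-03, -4.46358990e-05]), 'ee_pos': array([ 0.26744957, -0.61924171,  0.23035542]), 'eef_rot': array([ 3.13993175e+00, -1.55905451e-04, -2.73399322e+00]), 'force': array([ 1.18948499,  0.3018154 , -0.10444615]), 'ft_torque': array([-0.0258796 ,  0.02391822, -0.04209536]), 'grip_force': 0.0, 'width': 0.08542206211733398}
{'fov_y': 48.884910477900206, 'cx': 310.87327877483693, 'cy': 205.41124391120044, 'D': array([-0.03133772,  0.        ,  0.        ,  0.        ,  0.        ]), 'origin': array([0.02167212, 0.91691338, 0.74130059]), 'attitude': array([ 1.00263852, -0.01196655, -2.61176084])}
{'fov_y': 54.1626174623252, 'cx': 315.4669316077894, 'cy': 198.2021959297702, 'D': array([-0.08127735,  0.        ,  0.        ,  0.        ,  0.        ]), 'origin': array([0.41380791, 0.01707838, 0.96240571]), 'attitude': array([ 0.12975146,  0.01032411, -1.56127871])}
```

View pics/scene0.png

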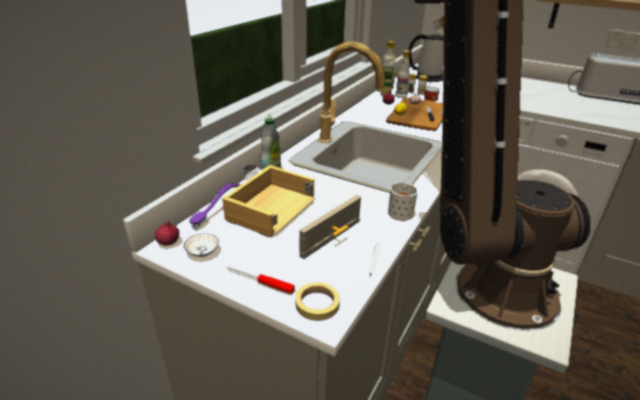

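View pics/top0.png

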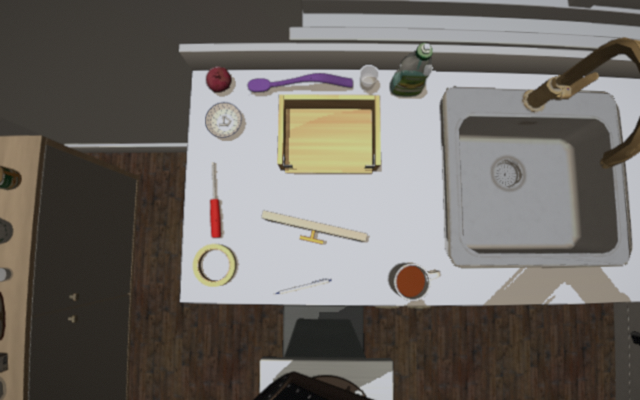

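The top view shows the box at cols 278–380, rows 95–172, open end downward. The front runs from (262,214) to (367,238) with its handle at (313,239). Mug (412,282), tape (215,265), screwdriver (215,205) and dish (224,120) are all clear of the work.

```bash
cat > h.py <<'E'
import numpy as np, cv2
from scipy.spatial.transform import Rotation as Rn
from station import arm, imaging
def rays(n,p):
    c=imaging.calibration(n); f=200/np.tan(np.radians(c['fov_y'])/2)
    K=np.array([[f,0,c['cx']],[0,f,c['cy']],[0,0,1]])
    u=cv2.undistortPoints(np.float64(p).reshape(-1,1,2),K,c['D'])[:,0]
    d=np.c_[u[:,0],-u[:,1],-np.ones(len(u))]
    return c['origin'],Rn.from_euler('xyz',c['attitude']).apply(d)
def plane(n,p,z):
    o,d=rays(n,p); return o+d*((z-o[2])/d[:,2])[:,None]
def proj(n,P):
    c=imaging.calibration(n); f=200/np.tan(np.radians(c['fov_y'])/2)
    K=np.array([[f,0,c['cx']],[0,f,c['cy']],[0,0,1]])
    q=Rn.from_euler('xyz',c['attitude']).inv().apply(np.atleast_2d(P)-c['origin'])*[1,-1,-1]
    return cv2.projectPoints(q,np.zeros(3),np.zeros(3),K,c['D'])[0][:,0]
E
python3 - <<'E'
import cv2,numpy as np
from h import *
im=cv2.imread('pics/top0.png')
cv2.imwrite('pics/crop1.png',cv2.resize(im[85:255,250:400],None,fx=3.5,fy=3.5,interpolation=cv2.INTER_CUBIC))
hsv=cv2.cvtColor(im,cv2.COLOR_BGR2HSV)
for (x,y) in [(300,222),(315,226),(350,233),(313,239),(320,140),(280,130),(260,190),(328,172)]: print((x,y),im[y,x],hsv[y,x])
for x in (280,300,340,355): print(x,hsv[212:246,x].tolist())
E
```

```text
(300, 222) [167 192 200] [ 23  42 200]
(315, 226) [167 192 199] [ 23  41 199]
(350, 233) [163 187 198] [ 21  45 198]
(313, 239) [ 84 165 189] [ 23 142 189]
(320, 140) [135 197 200] [ 29  83 200]
(280, 130) [128 194 199] [ 28  91 199]
(260, 190) [208 202 200] [113  10 208]
(328, 172) [116 165 172] [ 26  83 172]
280 [[111, 9, 205], [105, 3, 185], [21, 25, 175], [24, 40, 193], [24, 40, 199], [24, 40, 199], [24, 39, 201], [26, 37, 200], [25, 39, 197], [25, 39, 172], [22, 36, 128], [8, 7, 137], [114, 7, 180], [113, 10, 206], [109, 10, 209], [111, 9, 209], [113, 10, 209], [116, 9, 208], [116, 9, 208], [113, 10, 208], [113, 10, 208], [113, 10, 209], [113, 10, 208], [113, 10, 209], [113, 10, 208], [110, 11, 208], [113, 10, 208], [111, 9, 208], [113, 10, 209], [111, 9, 208], [113, 10, 208], [113, 10, 208], [111, 9, 207], [110, 11, 210]]
300 [[109, 10, 209], [110, 11, 209], [109, 10, 209], [113, 10, 208], [109, 10, 208], [115, 7, 205], [15, 8, 196], [20, 36, 197], [22, 44, 199], [23, 41, 199], [23, 42, 200], [23, 41, 200], [23, 41, 201], [23, 40, 196], [21, 44, 164], [21, 30, 111], [110, 5, 14
[... 633 characters left out ...]
21, 44, 162], [20, 34, 114], [150, 2, 147], [111, 9, 199], [113, 10, 210], [113, 10, 209], [110, 11, 209], [111, 9, 208], [111, 9, 208], [109, 10, 208], [113, 10, 209]]
355 [[113, 10, 208], [109, 10, 209], [113, 10, 209], [113, 10, 208], [110, 11, 209], [111, 9, 208], [113, 10, 209], [111, 9, 208], [109, 10, 209], [113, 10, 209], [113, 10, 209], [113, 10, 208], [113, 10, 209], [109, 10, 208], [111, 9, 208], [113, 10, 209], [113, 10, 209], [109, 10, 206], [0, 1, 187], [20, 28, 181], [20, 46, 194], [20, 46, 200], [21, 46, 199], [21, 45, 199], [21, 43, 200], [23, 42, 196], [22, 40, 164], [21, 38, 107], [105, 4, 124], [110, 9, 180], [113, 10, 206], [113, 10, 209], [113, 10, 209], [109, 10, 208]]
```

View pics/crop1.png

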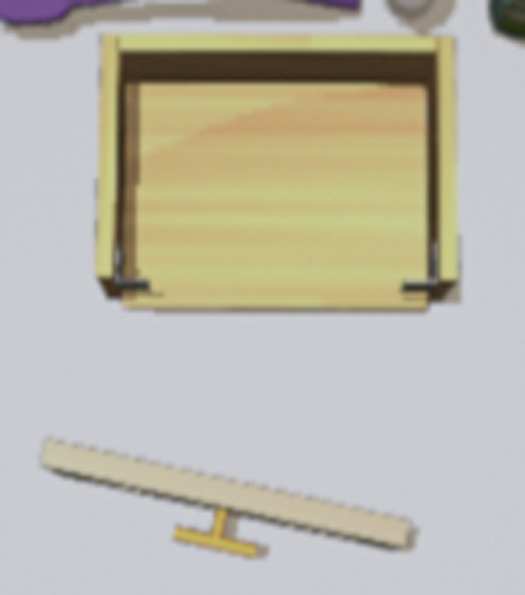

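The crop shows the box's side tops ending at about crop (99,278) and (456,280), and the tongue edge at about row 307. The front's top face runs from (42,440) to (412,545), handle towards the robot.

```bash
cat >> h.py <<'E'
def front(im, roi, z=0.09, vmin=182):
    """top-face outline of the front in the top view -> centre, yaw, size at height z; roi x0,x1,y0,y1"""
    hsv=cv2.cvtColor(im,cv2.COLOR_BGR2HSV); m=np.zeros(im.shape[:2],np.uint8)
    x0,x1,y0,y1=roi; h=hsv[y0:y1,x0:x1]
    m[y0:y1,x0:x1]=((h[...,1]>22)&(h[...,1]<75)&(h[...,2]>vmin)&(h[...,0]<32))*255
    c=max(cv2.findContours(m,cv2.RETR_EXTERNAL,cv2.CHAIN_APPROX_NONE)[0],key=cv2.contourArea)
    P=plane('top',c[:,0],z)[:,:2]
    (a,b),(w,hh),_=r=cv2.minAreaRect(np.float32(P)*1000)
    B=cv2.boxPoints(r); e=[B[1]-B[0],B[2]-B[1]]; e=max(e,key=np.linalg.norm)
    e=e*np.sign(e[1]); return np.array([a,b])/1000,np.arctan2(-e[0],e[1]),(w,hh)
E
python3 - <<'E'
from h import *
im=cv2.imread('pics/top0.png')
c,y,s=front(im,(250,380,205,246)); print('front',c,np.degrees(y),s)
hsv=cv2.cvtColor(im,cv2.COLOR_BGR2HSV).astype(int)
S=hsv[...,1]
# sub-pixel edges of saturation / value
def cross(a,t):
    i=np.nonzero((a[:-1]-t)*(a[1:]-t)<0)[0]; return [round(k+(t-a[k])/(a[k+1]-a[k]),2) for k in i]
print('sides outer: ')
for r in (105,120,135,150,160): print(r,[k+270 for k in cross(S[r,270:295].astype(float),50)],[k+365 for k in cross(S[r,365:395].astype(float),50)])
V=hsv[...,2].astype(float)
for x in (280,281,282,376,377,378): print(x,[k+155 for k in cross(V[155:180,x],165)], V[158:176,x])
for x in (295,310,328,345,360): print(x,[k+160 for k in cross(S[160:180,x].astype(float),45)],S[165:180,x])
E
```

```text
front [0.46720502 0.03067861] -12.210524 (237.04933166503906, 14.488421440124512)
sides outer: 
105 [np.float64(278.45)] [np.float64(379.31)]
120 [np.float64(277.94)] [np.float64(379.62)]
135 [np.float64(277.75)] [np.float64(379.59)]
150 [np.float64(277.39)] [np.float64(379.82)]
160 [np.float64(276.92), np.float64(282.42), np.float64(284.29)] [np.float64(372.34), np.float64(374.44), np.float64(380.27)]
280 [np.float64(163.2), np.float64(170.03)] [205. 205. 203. 204. 202. 177. 118.  72.  66.  76.  96. 125. 164. 202.
 210. 210. 207. 209.]
281 [np.float64(162.95), np.float64(170.45)] [189. 189. 189. 189. 185. 164. 110.  72.  65.  65.  63.  82. 139. 197.
 209. 209. 208. 208.]
282 [np.float64(170.47)] [136. 134. 128. 122. 120. 113.  93.  77.  67.  66.  63.  77. 135. 199.
 209. 210. 207. 208.]
376 [np.float64(163.88), np.float64(171.28)] [189. 189. 189. 190. 190. 188. 162.  96.  64.  66.  70.  81. 107. 152.
 199. 210. 209. 208.]
377 [np.float64(164.13), np.float64(170.93)] [202. 203. 202. 203. 203. 201. 175. 100.  63.  72.  91. 114. 137. 167.
 201. 209. 209. 208.]
378 [np.float64(164.14), np.float64(170.74)] [203. 203. 203. 203. 203. 201. 175. 101.  72.  96. 122. 143. 151. 170.
 201. 209. 209. 209.]
295 [np.float64(173.08)] [85 87 89 93 95 89 87 81 48  9  6 10 10 10 10]
310 [np.float64(172.96)] [85 87 90 91 90 88 83 72 44  9  8 11 10 10 10]
328 [np.float64(173.02)] [87 87 91 91 90 87 85 83 46  6  8 10 10 10  9]
345 [np.float64(173.08)] [85 88 91 92 93 95 94 85 48  8  8 11 10  9  9]
360 [np.float64(173.24)] [85 88 90 91 92 92 92 87 56 11  9 10 10 10 10]
```

```bash
python3 - <<'E'
from h import *
p=lambda l,z:plane('top',l,z)[:,:2].round(4)
L=p([[278.45,105],[277.94,120],[277.75,135],[277.39,150],[276.92,160]],.08)
R=p([[379.31,105],[379.62,120],[379.59,135],[379.82,150],[380.27,160]],.08)
print(L,R)
for q in (L,R): k=np.polyfit(q[:,0],q[:,1],1); print('yaw',np.degrees(np.arctan(k[0])))
print('sidefront top',p([[280,163.2],[377.5,164.1]],.08)); print('side bottom',p([[281,170.4],[377,171]],0))
print('tongue z11',p([[295,173.08],[328,173.0],[360,173.24]],.011)); print('z17',p([[295,173.08],[328,173.0],[360,173.24]],.017))
im=cv2.imread('pics/top0.png'); print(im[166:177,[300,328,355]].sum(2).T)
E
```

```text
[[0.7503 0.1169]
 [0.7133 0.1172]
 [0.6769 0.1167]
 [0.6409 0.1167]
 [0.6171 0.1172]] [[ 0.752  -0.1213]
 [ 0.715  -0.1214]
 [ 0.6786 -0.1207]
 [ 0.6427 -0.1207]
 [ 0.619  -0.1214]]
yaw -0.0018858135395645199
yaw -0.1098874398143771
sidefront top [[ 0.6096  0.1099]
 [ 0.6093 -0.1149]]
side bottom [[ 0.6089  0.1154]
 [ 0.6093 -0.1253]]
tongue z11 [[ 0.6002  0.0794]
 [ 0.601  -0.0023]
 [ 0.601  -0.0815]]
z17 [[ 0.599   0.079 ]
 [ 0.5998 -0.0022]
 [ 0.5999 -0.0809]]
[[519 515 514 515 522 514 464 415 498 594 612]
 [520 514 512 514 523 517 453 385 494 595 616]
 [520 512 509 507 507 502 454 389 489 596 614]]
```

```bash
cat >> h.py <<'E'
def plan(p1,yaw1,n,dec=3):
    """n equal rows from the measured pose to world p1 / tool-down yaw1 (deg); prints rounded rows"""
    s=arm.observe(); p=np.array(s['ee_pos']); R=Rn.from_euler('xyz',s['eef_rot'])
    print('from',p.round(4),np.degrees(s['eef_rot']).round(2),'F',s['force'].round(1),'t',round(s['time'],2),'w',s['width'])
    w=(Rn.from_euler('xyz',[np.pi,0,np.radians(yaw1)])*R.inv()).as_rotvec()/n
    for k in range(n):
        q=np.array(p1)-(0 if 0 else 0); d=R.inv().apply((q-p)/(n-k)); a=R.inv().apply(w)/0.1
        d=d.round(dec); a=a.round(2)
        print('{'+','.join(f'"{m}":{v:g}' for m,v in zip(('dx','dy','dz','ax','ay','az'),[*d,*a]) if v)+'}',end=',' if (k+1)%8 else '\n')
        p=p+R.apply(d); R=R*Rn.from_rotvec(a*.1)
E
python3 -c "
from h import *
plan([.467,.031,.2],-102.2,16)"
```

```text
from [ 0.2675 -0.6193  0.2304] [ 1.7991e+02 -1.0000e-02 -1.5664e+02] F [-0.  -0.1 -0.3] t 0.1 w 0.0855972648543049
{"dx":-0.028,"dy":0.032,"dz":0.002,"az":-0.59},{"dx":-0.029,"dy":0.031,"dz":0.002,"az":-0.59},{"dx":-0.031,"dy":0.029,"dz":0.002,"az":-0.59},{"dx":-0.033,"dy":0.027,"dz":0.002,"az":-0.59},{"dx":-0.034,"dy":0.025,"dz":0.002,"az":-0.59},{"dx":-0.036,"dy":0.023,"dz":0.002,"az":-0.59},{"dx":-0.037,"dy":0.021,"dz":0.002,"az":-0.59},{"dx":-0.038,"dy":0.019,"dz":0.002,"az":-0.59}
{"dx":-0.039,"dy":0.016,"dz":0.002,"az":-0.59},{"dx":-0.04,"dy":0.014,"dz":0.002,"az":-0.59},{"dx":-0.041,"dy":0.011,"dz":0.002,"az":-0.59},{"dx":-0.042,"dy":0.009,"dz":0.002,"az":-0.59},{"dx":-0.042,"dy":0.007,"dz":0.002,"az":-0.59},{"dx":-0.042,"dy":0.004,"dz":0.002,"az":-0.59},{"dx":-0.043,"dy":0.002,"dz":0.002,"az":-0.59},{"dx":-0.042,"dy":-0.001,"dz":0.001,"az":-0.59}
```

arm_command([
  {"dx": -0.028, "dy": 0.032, "dz": 0.002, "az": -0.59},
  {"dx": -0.029, "dy": 0.031, "dz": 0.002, "az": -0.59},
  {"dx": -0.031, "dy": 0.029, "dz": 0.002, "az": -0.59},
  {"dx": -0.033, "dy": 0.027, "dz": 0.002, "az": -0.59},
  {"dx": -0.034, "dy": 0.025, "dz": 0.002, "az": -0.59},
  {"dx": -0.036, "dy": 0.023, "dz": 0.002, "az": -0.59},
  {"dx": -0.037, "dy": 0.021, "dz": 0.002, "az": -0.59},
  {"dx": -0.038, "dy": 0.019, "dz": 0.002, "az": -0.59},
], jaw=1)

```text
invalid input
```

arm_command([
  {"dx": -0.039, "dy": 0.016, "dz": 0.002, "az": -0.59},
  {"dx": -0.04, "dy": 0.014, "dz": 0.002, "az": -0.59},
  {"dx": -0.041, "dy": 0.011, "dz": 0.002, "az": -0.59},
  {"dx": -0.042, "dy": 0.009, "dz": 0.002, "az": -0.59},
  {"dx": -0.042, "dy": 0.007, "dz": 0.002, "az": -0.59},
  {"dx": -0.042, "dy": 0.004, "dz": 0.002, "az": -0.59},
  {"dx": -0.043, "dy": 0.002, "dz": 0.002, "az": -0.59},
  {"dx": -0.042, "dy": -0.001, "dz": 0.001, "az": -0.59},
])

```text
invalid input
```

```bash
python3 -c "
from h import *
plan([.467,.031,.062],-102.2,8)
print(arm.observe()['joint_pos'].round(2))"
```

```text
from [ 0.2675 -0.6193  0.2304] [ 1.7991e+02 -1.0000e-02 -1.5664e+02] F [-0.  -0.1 -0.3] t 0.1 w 0.0855972648543049
{"dx":-0.055,"dy":0.065,"dz":0.021,"az":-1.19},{"dx":-0.062,"dy":0.058,"dz":0.021,"az":-1.19},{"dx":-0.069,"dy":0.05,"dz":0.021,"az":-1.19},{"dx":-0.074,"dy":0.041,"dz":0.021,"az":-1.19},{"dx":-0.079,"dy":0.032,"dz":0.021,"az":-1.19},{"dx":-0.082,"dy":0.023,"dz":0.021,"az":-1.19},{"dx":-0.084,"dy":0.013,"dz":0.022,"az":-1.19},{"dx":-0.085,"dy":0.002,"dz":0.021,"az":-1.19}
[-0.87  0.36  0.01 -0.   -1.22 -0.29]
```

Refused; perhaps every row needs all six keys. I'll try that.

arm_command([
  {"dx": -0.028, "dy": 0.032, "dz": 0.002, "ax": 0, "ay": 0, "az": -0.59},
  {"dx": -0.029, "dy": 0.031, "dz": 0.002, "ax": 0, "ay": 0, "az": -0.59},
  {"dx": -0.031, "dy": 0.029, "dz": 0.002, "ax": 0, "ay": 0, "az": -0.59},
  {"dx": -0.033, "dy": 0.027, "dz": 0.002, "ax": 0, "ay": 0, "az": -0.59},
  {"dx": -0.034, "dy": 0.025, "dz": 0.002, "ax": 0, "ay": 0, "az": -0.59},
  {"dx": -0.036, "dy": 0.023, "dz": 0.002, "ax": 0, "ay": 0, "az": -0.59},
  {"dx": -0.037, "dy": 0.021, "dz": 0.002, "ax": 0, "ay": 0, "az": -0.59},
  {"dx": -0.038, "dy": 0.019, "dz": 0.002, "ax": 0, "ay": 0, "az": -0.59},
])

```text
time: 0.9
ee_pos: [0.3665, -0.2927, 0.2151]
eef_rot: [3.141, 0.0, -2.26]
force: [1.6, 0.6, -0.1]
width: 0.0854
grip_force: 0.0
```

arm_command([
  {"dx": -0.039, "dy": 0.016, "dz": 0.002, "ax": 0, "ay": 0, "az": -0.59},
  {"dx": -0.04, "dy": 0.014, "dz": 0.002, "ax": 0, "ay": 0, "az": -0.59},
  {"dx": -0.041, "dy": 0.011, "dz": 0.002, "ax": 0, "ay": 0, "az": -0.59},
  {"dx": -0.042, "dy": 0.009, "dz": 0.002, "ax": 0, "ay": 0, "az": -0.59},
  {"dx": -0.042, "dy": 0.007, "dz": 0.002, "ax": 0, "ay": 0, "az": -0.59},
  {"dx": -0.042, "dy": 0.004, "dz": 0.002, "ax": 0, "ay": 0, "az": -0.59},
  {"dx": -0.043, "dy": 0.002, "dz": 0.002, "ax": 0, "ay": 0, "az": -0.59},
  {"dx": -0.042, "dy": -0.001, "dz": 0.001, "ax": 0, "ay": 0, "az": -0.59},
])

```text
time: 1.7
ee_pos: [0.4666, 0.0321, 0.2001]
eef_rot: [3.141, 0.0, -1.787]
force: [0.4, -0.8, 0.5]
width: 0.0853
grip_force: 0.0
```

```bash
sed -i 's/ if v)/)/' h.py; python3 -c "
from h import *
plan([.467,.031,.1],-102.2,8,4)
print(arm.observe()['joint_pos'].round(2))
cv2.imwrite('pics/top1.png',imaging.grab_frame('top'))
cv2.imwrite('pics/s1.png',imaging.grab_frame('scene'))"
```

```text
from [0.4666 0.0321 0.2001] [ 179.99    0.   -102.39] F [ 0.4 -0.8  0.5] t 1.7 w 0.08527724737513206
{"dx":0.0001,"dy":-0.0001,"dz":0.0125,"ax":0,"ay":0,"az":-0},{"dx":0.0001,"dy":-0.0001,"dz":0.0125,"ax":0,"ay":0,"az":-0},{"dx":0.0001,"dy":-0.0001,"dz":0.0125,"ax":0,"ay":0,"az":-0},{"dx":0.0001,"dy":-0.0001,"dz":0.0125,"ax":0,"ay":0,"az":-0},{"dx":0.0002,"dy":-0.0001,"dz":0.0125,"ax":0,"ay":0,"az":-0},{"dx":0.0001,"dy":-0.0001,"dz":0.0125,"ax":0,"ay":0,"az":-0},{"dx":0.0002,"dy":-0,"dz":0.0126,"ax":0,"ay":0,"az":-0},{"dx":0.0001,"dy":-0.0001,"dz":0.0125,"ax":0,"ay":0,"az":-0}
[ 0.49  0.04 -0.47 -0.   -1.06 -0.71]
```

arm_command([
  {"dx": 0.001, "dy": 0, "dz": 0.02, "ax": 0, "ay": 0, "az": -0.03},
  {"dx": 0, "dy": 0, "dz": 0.02, "ax": 0, "ay": 0, "az": 0},
  {"dx": 0, "dy": 0, "dz": 0.02, "ax": 0, "ay": 0, "az": 0},
  {"dx": 0, "dy": 0, "dz": 0.02, "ax": 0, "ay": 0, "az": 0},
  {"dx": 0, "dy": 0, "dz": 0.02, "ax": 0, "ay": 0, "az": 0},
  {"dx": 0, "dy": 0, "dz": 0.02, "ax": 0, "ay": 0, "az": 0},
  {"dx": 0, "dy": 0, "dz": 0.012, "ax": 0, "ay": 0, "az": 0},
  {"dx": 0, "dy": 0, "dz": 0.006, "ax": 0, "ay": 0, "az": 0},
])

```text
time: 2.6
ee_pos: [0.4656, 0.0287, 0.0611]
eef_rot: [3.14, -0.001, -1.787]
force: [-0.3, -0.8, -0.1]
width: 0.0855
grip_force: 0.0
```

```bash
python3 -c "
from h import *
t=imaging.grab_frame('top');s=imaging.grab_frame('scene')
print(proj('scene',[.467,.031,.09]),proj('top',[.467,.031,.09]))
u,v=proj('scene',[.467,.031,.09])[0].astype(int)
a=cv2.resize(s[v-60:v+60,u-60:u+60],(400,400),interpolation=2)
u,v=proj('top',[.467,.031,.09])[0].astype(int)
b=cv2.resize(t[v-60:v+60,u-60:u+60],(400,400),interpolation=2)
cv2.imwrite('pics/pre.png',np.hstack([a,b]))
s=arm.observe();print(s['ee_pos'],s['force'],s['eef_rot'])"
```

```text
[[331.54288751 211.77661369]] [[313.49084741 225.11115846]]
[0.46593449 0.02888551 0.06164201] [-0.23014763  1.10343288 -0.245103  ] [ 3.14018082e+00 -1.10607286e-03 -1.78719735e+00]
```

View pics/pre.png

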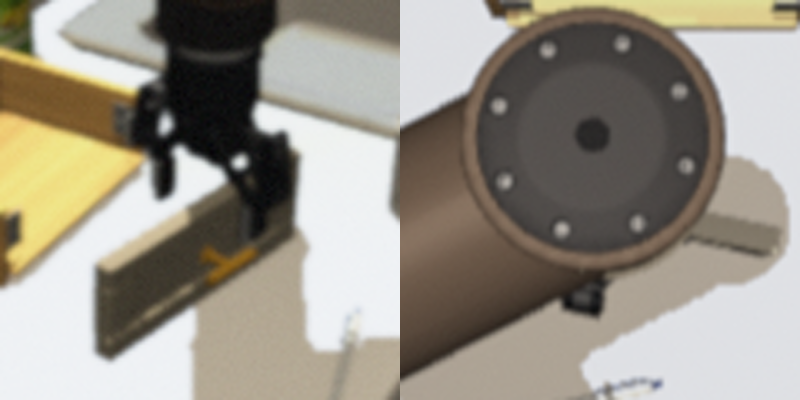

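The fingers straddle the front (left crop, about (160,180) and (255,220)), above the handle bar. Closing.

arm_command([
  {"dx": 0, "dy": 0, "dz": 0, "ax": 0, "ay": 0, "az": 0},
  {"dx": 0, "dy": 0, "dz": 0, "ax": 0, "ay": 0, "az": 0},
  {"dx": 0, "dy": 0, "dz": 0, "ax": 0, "ay": 0, "az": 0},
  {"dx": 0, "dy": 0, "dz": 0, "ax": 0, "ay": 0, "az": 0},
  {"dx": 0, "dy": 0, "dz": 0, "ax": 0, "ay": 0, "az": 0},
  {"dx": 0, "dy": 0, "dz": 0, "ax": 0, "ay": 0, "az": 0},
  {"dx": 0, "dy": 0, "dz": 0, "ax": 0, "ay": 0, "az": 0},
  {"dx": 0, "dy": 0, "dz": 0, "ax": 0, "ay": 0, "az": 0},
], jaw=0, force=60)

```text
time: 3.5
ee_pos: [0.4671, 0.0295, 0.0628]
eef_rot: [-3.141, 0.0, -1.786]
force: [-0.5, -0.3, 5.7]
width: 0.017
grip_force: 60.1
```

```bash
python3 -c "
from h import *
s=arm.observe();print({k:np.round(s[k],4) for k in s})"
```

```text
{'time': np.float64(3.5), 'joint_pos': array([ 4.857e-01,  2.076e-01, -6.527e-01,  4.000e-04, -7.094e-01,
       -7.016e-01]), 'qd': array([-0.0019, -0.0008,  0.0005,  0.0005, -0.0012,  0.0004]), 'tau': array([ 2.59000e-02, -3.49348e+01,  1.87422e+01,  4.12370e+00,
        1.00400e-01, -7.70000e-03]), 'ee_pos': array([0.4671, 0.0295, 0.0628]), 'eef_rot': array([-3.1406e+00,  5.0000e-04, -1.7864e+00]), 'force': array([-0.4559, -0.2834,  5.6778]), 'ft_torque': array([-0.0158,  0.0978,  0.0388]), 'grip_force': np.float64(60.0586), 'width': np.float64(0.017)}
```

```bash
python3 -c "
from h import *
plan([.56,-.0035,.075],-90,8,4)"
```

```text
from [0.4671 0.0295 0.0628] [-1.7994e+02  3.0000e-02 -1.0235e+02] F [-0.5 -0.3  5.7] t 3.5 w 0.01697865224284956
{"dx":0.0015,"dy":-0.0122,"dz":-0.0015,"ax":-0,"ay":0,"az":-0.27},{"dx":0.0019,"dy":-0.0122,"dz":-0.0015,"ax":-0,"ay":0,"az":-0.27},{"dx":0.0022,"dy":-0.0121,"dz":-0.0015,"ax":-0,"ay":0,"az":-0.27},{"dx":0.0025,"dy":-0.0121,"dz":-0.0015,"ax":-0,"ay":0,"az":-0.27},{"dx":0.0029,"dy":-0.012,"dz":-0.0015,"ax":-0,"ay":0,"az":-0.27},{"dx":0.0032,"dy":-0.0119,"dz":-0.0015,"ax":-0,"ay":0,"az":-0.27},{"dx":0.0035,"dy":-0.0118,"dz":-0.0016,"ax":-0,"ay":0,"az":-0.27},{"dx":0.0038,"dy":-0.0118,"dz":-0.0015,"ax":-0,"ay":0,"az":-0.27}
```

arm_command([
  {"dx": 0, "dy": 0, "dz": -0.006, "ax": 0, "ay": 0, "az": 0},
  {"dx": 0, "dy": 0, "dz": -0.006, "ax": 0, "ay": 0, "az": 0},
  {"dx": 0.003, "dy": -0.016, "dz": 0, "ax": 0, "ay": 0, "az": -0.36},
  {"dx": 0.003, "dy": -0.016, "dz": 0, "ax": 0, "ay": 0, "az": -0.36},
  {"dx": 0.003, "dy": -0.016, "dz": 0, "ax": 0, "ay": 0, "az": -0.36},
  {"dx": 0.004, "dy": -0.016, "dz": 0, "ax": 0, "ay": 0, "az": -0.36},
  {"dx": 0.004, "dy": -0.016, "dz": 0, "ax": 0, "ay": 0, "az": -0.36},
  {"dx": 0.005, "dy": -0.016, "dz": 0, "ax": 0, "ay": 0, "az": -0.36},
])

```text
time: 4.3
ee_pos: [0.5592, -0.0048, 0.0742]
eef_rot: [3.141, -0.0, -1.57]
force: [-0.1, 0.9, -3.1]
width: 0.017
grip_force: 59.0
```

arm_command([
  {"dx": 0, "dy": 0, "dz": 0, "ax": 0, "ay": 0, "az": 0},
  {"dx": 0, "dy": 0, "dz": 0, "ax": 0, "ay": 0, "az": 0},
  {"dx": 0, "dy": 0, "dz": 0, "ax": 0, "ay": 0, "az": 0},
  {"dx": 0, "dy": 0, "dz": 0, "ax": 0, "ay": 0, "az": 0},
  {"dx": 0, "dy": 0, "dz": 0, "ax": 0, "ay": 0, "az": 0},
  {"dx": 0, "dy": 0, "dz": 0, "ax": 0, "ay": 0, "az": 0},
  {"dx": 0, "dy": 0, "dz": 0, "ax": 0, "ay": 0, "az": 0},
  {"dx": 0, "dy": 0, "dz": 0, "ax": 0, "ay": 0, "az": 0},
])

```text
time: 5.1
ee_pos: [0.559, -0.0044, 0.0744]
eef_rot: [-3.142, 0.0, -1.571]
force: [0.2, 0.0, -2.5]
width: 0.0168
grip_force: 59.2
```

```bash
python3 -c "
from h import *
t=imaging.grab_frame('top');s=imaging.grab_frame('scene')
cv2.imwrite('pics/t2.png',t);cv2.imwrite('pics/s2.png',s)
a=cv2.resize(s[160:290,200:400],(400,260),interpolation=2)
b=cv2.resize(t[90:260,240:410],(400,400),interpolation=2)
cv2.imwrite('pics/mid.png',np.hstack([np.vstack([a,np.zeros((140,400,3),np.uint8)]),b]))
s=arm.observe();print(s['ee_pos'],s['force'],np.degrees(s['eef_rot']),s['ft_torque'])"
```

```text
[ 0.55902376 -0.00448862  0.07432149] [-0.40454081  0.40967454 -3.92929767] [ 1.79999359e+02 -3.38964464e-05 -8.99983887e+01] [ 0.00085846 -0.00135518 -0.01667038]
```

View pics/mid.png

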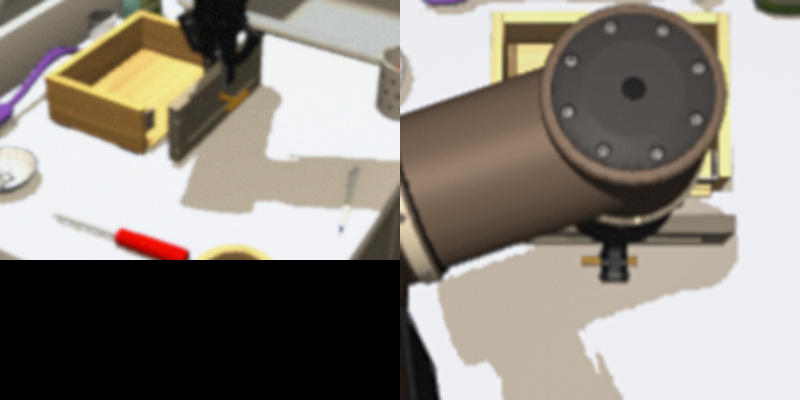

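The left crop shows the front held upright, level, before the tongue, with the left end visible at about (172,130). The right crop shows its right end at about (735,215). Measuring both ends.

```bash
python3 -c "
from h import *
t=cv2.imread('pics/t2.png').astype(int)
for r in (182,184,186,188,190): print(r,t[r,370:390].sum(1))
for c in (370,374,378): print(c,t[172:200,c].sum(1))
for dy in (.117,.120): print(proj('scene',[[.559-.009,dy,.102],[.559+.009,dy,.102],[.559-.009,dy,.012],[.559+.009,dy,.012]]).round(1).tolist())
print(proj('scene',[[.6085,.118,.08],[.6085,.118,0]]))
s=cv2.imread('pics/s2.png')
cv2.imwrite('pics/le.png',cv2.resize(s[195:245,260:320],(720,600),interpolation=0))
"
```

```text
182 [378 374 374 379 378 375 371 373 376 379 377 396 502 664 711 719 718 716
 716 717]
184 [382 378 383 380 381 379 380 381 377 377 376 392 490 660 713 718 715 716
 715 716]
186 [385 386 386 386 386 386 386 386 385 383 386 396 497 655 712 719 716 716
 716 716]
188 [330 333 333 332 332 339 336 333 327 313 310 350 495 673 717 718 716 716
 715 716]
190 [151 157 160 157 159 157 158 151 160 207 314 431 526 637 709 718 716 717
 717 715]
370 [569 497 606 679 614 543 533 533 491 411 378 380 382 381 385 380 330 208
 151 156 172 273 422 524 539 538 534 535]
374 [707 723 718 718 716 685 577 524 488 408 378 378 381 381 386 383 332 214
 159 158 173 271 422 523 539 537 535 536]
378 [707 718 718 716 716 718 718 712 656 463 376 379 377 380 385 380 327 201
 160 217 321 439 509 537 537 536 538 538]
[[288.2, 214.3], [282.5, 212.3], [288.7, 241.8], [283.2, 239.7]]
[[287.6, 214.8], [281.8, 212.9], [288.1, 242.3], [282.6, 240.3]]
[[269.88906273 214.98294595]
 [270.9876172  238.77246075]]
```

View pics/le.png

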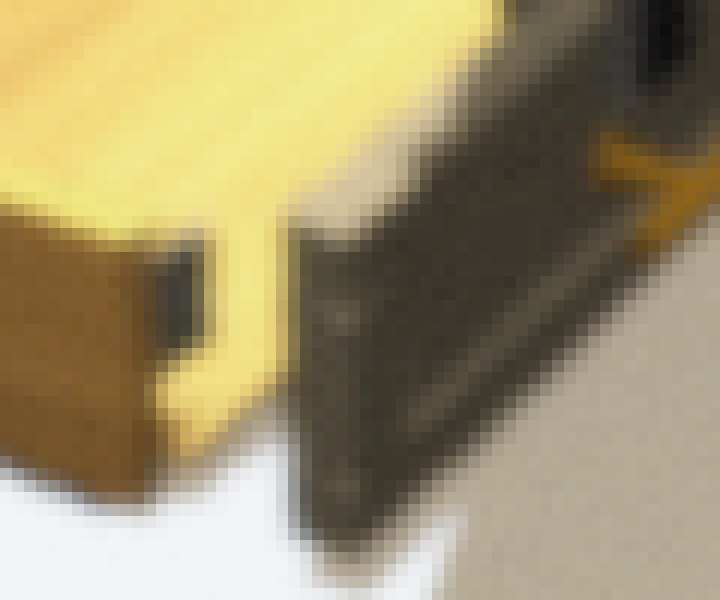

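```bash
python3 -c "
from h import *
print('right end',plane('top',[[382.27,184],[378,181],[374,188.2],[378,180.8],[370,188.2]],.102).round(4))
print('box right',plane('top',[[380.27,160],[379.82,150]],.08).round(4))
print('left scene top back, top near',plane('scene',[[284.6,212.9],[290.6,215.4]],.102).round(4))
print('box left front bottom',plane('scene',[[260+150/12,195+500/12]],0),'top',plane('scene',[[260+148/12,195+248/12]],.08))
print('box right inner top scene')
"
```

```text
right end [[ 0.5592 -0.1217  0.102 ]
 [ 0.5659 -0.1122  0.102 ]
 [ 0.5495 -0.1031  0.102 ]
 [ 0.5663 -0.1122  0.102 ]
 [ 0.5494 -0.0942  0.102 ]]
box right [[ 0.619  -0.1214  0.08  ]
 [ 0.6427 -0.1207  0.08  ]]
left scene top back, top near [[0.5617 0.1164 0.102 ]
 [0.5419 0.1181 0.102 ]]
box left front bottom [[ 6.10484390e-01  1.07684230e-01 -1.11022302e-16]] top [[0.60100176 0.11729661 0.08      ]]
box right inner top scene
```

arm_command([
  {"dx": 0, "dy": -0.005, "dz": 0.003, "ax": 0, "ay": 0, "az": 0},
  {"dx": 0, "dy": -0.005, "dz": 0.003, "ax": 0, "ay": 0, "az": 0},
  {"dx": 0, "dy": -0.005, "dz": 0.002, "ax": 0, "ay": 0, "az": 0},
  {"dx": 0, "dy": -0.005, "dz": 0.001, "ax": 0, "ay": 0, "az": 0},
  {"dx": 0, "dy": 0, "dz": 0.001, "ax": 0, "ay": 0, "az": 0},
  {"dx": 0, "dy": 0, "dz": 0.001, "ax": 0, "ay": 0, "az": 0},
  {"dx": 0, "dy": 0, "dz": 0, "ax": 0, "ay": 0, "az": 0},
  {"dx": 0, "dy": 0, "dz": 0, "ax": 0, "ay": 0, "az": 0},
])

```text
time: 6.0
ee_pos: [0.5789, -0.0046, 0.0634]
eef_rot: [3.142, -0.0, -1.571]
force: [0.2, -0.2, -3.2]
width: 0.0169
grip_force: 59.2
```

arm_command([
  {"dx": 0, "dy": 0, "dz": 0.0003, "ax": 0, "ay": 0, "az": 0},
  {"dx": 0, "dy": 0, "dz": 0.0003, "ax": 0, "ay": 0, "az": 0},
  {"dx": 0, "dy": 0, "dz": 0.0003, "ax": 0, "ay": 0, "az": 0},
  {"dx": 0, "dy": 0, "dz": 0, "ax": 0, "ay": 0, "az": 0},
  {"dx": 0, "dy": 0, "dz": 0, "ax": 0, "ay": 0, "az": 0},
  {"dx": 0, "dy": 0, "dz": 0, "ax": 0, "ay": 0, "az": 0},
  {"dx": 0, "dy": 0, "dz": 0, "ax": 0, "ay": 0, "az": 0},
  {"dx": 0, "dy": 0, "dz": 0, "ax": 0, "ay": 0, "az": 0},
])

```text
time: 6.8
ee_pos: [0.5792, -0.0045, 0.0628]
eef_rot: [-3.141, 0.0, -1.571]
force: [-3.0, -0.1, 5.6]
width: 0.017
grip_force: 60.5
```

arm_command([
  {"dx": 0, "dy": -0.002, "dz": -0.0003, "ax": 0, "ay": 0, "az": 0},
  {"dx": 0, "dy": -0.002, "dz": 0, "ax": 0, "ay": 0, "az": 0},
  {"dx": 0, "dy": -0.002, "dz": 0, "ax": 0, "ay": 0, "az": 0},
  {"dx": 0, "dy": -0.002, "dz": 0, "ax": 0, "ay": 0, "az": 0},
  {"dx": 0, "dy": -0.002, "dz": 0, "ax": 0, "ay": 0, "az": 0},
  {"dx": 0, "dy": -0.002, "dz": 0, "ax": 0, "ay": 0, "az": 0},
  {"dx": 0, "dy": -0.002, "dz": 0, "ax": 0, "ay": 0, "az": 0},
  {"dx": 0, "dy": 0, "dz": 0, "ax": 0, "ay": 0, "az": 0},
])

```text
time: 7.6
ee_pos: [0.5917, -0.0049, 0.0629]
eef_rot: [3.139, -0.001, -1.571]
force: [-6.7, 0.3, 9.1]
width: 0.017
grip_force: 61.1
```

arm_command([
  {"dx": 0, "dy": 0, "dz": -0.0003, "ax": 0, "ay": 0, "az": 0},
  {"dx": 0, "dy": 0, "dz": -0.0003, "ax": 0, "ay": 0, "az": 0},
  {"dx": 0, "dy": 0, "dz": 0, "ax": 0, "ay": 0, "az": 0},
  {"dx": 0, "dy": 0, "dz": 0, "ax": 0, "ay": 0, "az": 0},
  {"dx": 0, "dy": 0, "dz": 0, "ax": 0, "ay": 0, "az": 0},
  {"dx": 0, "dy": 0, "dz": 0, "ax": 0, "ay": 0, "az": 0},
  {"dx": 0, "dy": 0, "dz": 0, "ax": 0, "ay": 0, "az": 0},
  {"dx": 0, "dy": 0, "dz": 0, "ax": 0, "ay": 0, "az": 0},
])

```text
time: 8.4
ee_pos: [0.5931, -0.0045, 0.0633]
eef_rot: [3.142, -0.0, -1.571]
force: [0.2, -0.9, -4.5]
width: 0.0169
grip_force: 59.2
```

arm_command([
  {"dx": 0, "dy": -0.001, "dz": 0, "ax": 0, "ay": 0, "az": 0},
  {"dx": 0, "dy": -0.001, "dz": 0, "ax": 0, "ay": 0, "az": 0},
  {"dx": 0, "dy": -0.001, "dz": 0, "ax": 0, "ay": 0, "az": 0},
  {"dx": 0, "dy": -0.001, "dz": 0, "ax": 0, "ay": 0, "az": 0},
  {"dx": 0, "dy": -0.001, "dz": 0, "ax": 0, "ay": 0, "az": 0},
  {"dx": 0, "dy": 0, "dz": 0, "ax": 0, "ay": 0, "az": 0},
  {"dx": 0, "dy": 0, "dz": 0, "ax": 0, "ay": 0, "az": 0},
  {"dx": 0, "dy": 0, "dz": 0, "ax": 0, "ay": 0, "az": 0},
])

```text
time: 9.2
ee_pos: [0.598, -0.0045, 0.0633]
eef_rot: [3.142, 0.0, -1.571]
force: [-0.8, -0.2, -3.6]
width: 0.0172
grip_force: 59.2
```

arm_command([
  {"dx": 0, "dy": -0.0005, "dz": 0, "ax": 0, "ay": 0, "az": 0},
  {"dx": 0, "dy": -0.0005, "dz": 0, "ax": 0, "ay": 0, "az": 0},
  {"dx": 0, "dy": -0.0005, "dz": 0, "ax": 0, "ay": 0, "az": 0},
  {"dx": 0, "dy": -0.0005, "dz": 0, "ax": 0, "ay": 0, "az": 0},
  {"dx": 0, "dy": 0, "dz": 0, "ax": 0, "ay": 0, "az": 0},
  {"dx": 0, "dy": 0, "dz": 0, "ax": 0, "ay": 0, "az": 0},
  {"dx": 0, "dy": 0, "dz": 0, "ax": 0, "ay": 0, "az": 0},
  {"dx": 0, "dy": 0, "dz": 0, "ax": 0, "ay": 0, "az": 0},
])

```text
time: 10.0
ee_pos: [0.6, -0.0045, 0.0633]
eef_rot: [3.142, 0.0, -1.571]
force: [-0.4, -0.7, -3.6]
width: 0.017
grip_force: 59.2
```

arm_command([
  {"dx": 0, "dy": -0.0005, "dz": 0, "ax": 0, "ay": 0, "az": 0},
  {"dx": 0, "dy": -0.0005, "dz": 0, "ax": 0, "ay": 0, "az": 0},
  {"dx": 0, "dy": 0, "dz": 0.0002, "ax": 0, "ay": 0, "az": 0},
  {"dx": 0, "dy": 0, "dz": 0.0001, "ax": 0, "ay": 0, "az": 0},
  {"dx": 0, "dy": 0, "dz": 0, "ax": 0, "ay": 0, "az": 0},
  {"dx": 0, "dy": 0, "dz": 0, "ax": 0, "ay": 0, "az": 0},
  {"dx": 0, "dy": 0, "dz": 0, "ax": 0, "ay": 0, "az": 0},
  {"dx": 0, "dy": 0, "dz": 0, "ax": 0, "ay": 0, "az": 0},
])

```text
time: 10.8
ee_pos: [0.6002, -0.0046, 0.0629]
eef_rot: [3.14, -0.0, -1.571]
force: [-5.2, 1.2, 0.8]
width: 0.0169
grip_force: 59.7
```

arm_command([
  {"dx": 0, "dy": -0.0002, "dz": -0.0001, "ax": 0, "ay": 0, "az": 0},
  {"dx": 0, "dy": -0.0002, "dz": 0, "ax": 0, "ay": 0, "az": 0},
  {"dx": 0, "dy": -0.0002, "dz": 0, "ax": 0, "ay": 0, "az": 0},
  {"dx": 0, "dy": 0, "dz": 0, "ax": 0, "ay": 0, "az": 0},
  {"dx": 0, "dy": 0, "dz": 0, "ax": 0, "ay": 0, "az": 0},
  {"dx": 0, "dy": 0, "dz": 0, "ax": 0, "ay": 0, "az": 0},
  {"dx": 0, "dy": 0, "dz": 0, "ax": 0, "ay": 0, "az": 0},
  {"dx": 0, "dy": 0, "dz": 0, "ax": 0, "ay": 0, "az": 0},
])

```text
time: 11.6
ee_pos: [0.6003, -0.0047, 0.0629]
eef_rot: [3.139, -0.0, -1.571]
force: [-7.6, 2.1, 2.2]
width: 0.0168
grip_force: 60.0
```

```bash
python3 -c "
from h import *
F=[]
for i in range(4):
    t=imaging.grab_frame('top');s=imaging.grab_frame('scene'); o=arm.observe(); F.append(np.r_[o['force'],o['ft_torque']])
print(np.mean(F,0).round(2),np.std(F,0).round(2),o['ee_pos'],o['time'],np.degrees(o['eef_rot']))
cv2.imwrite('pics/t3.png',t);cv2.imwrite('pics/s3.png',s)
a=cv2.resize(s[165:255,250:340],(400,400),interpolation=2)
b=cv2.resize(t[90:230,250:390],(400,400),interpolation=2)
cv2.imwrite('pics/fit.png',np.hstack([a,b]))
c=t.astype(int)
for r in (166,168,170): print(r,c[r,372:390].sum(1))
"
```

```text
[-7.6   1.55  2.17  0.6   2.5  -0.14] [0.29 0.11 0.37 0.02 0.02 0.04] [ 0.6002625  -0.00464173  0.06292851] 12.0 [ 1.79863612e+02 -1.43573284e-02 -9.00186560e+01]
166 [377 376 379 379 376 378 377 375 389 497 666 716 721 719 719 720 720 719]
168 [381 380 380 380 380 380 383 380 391 477 638 714 722 721 719 719 718 720]
170 [376 377 377 378 378 380 377 377 384 459 614 711 722 719 719 719 719 719]
```

View pics/fit.png

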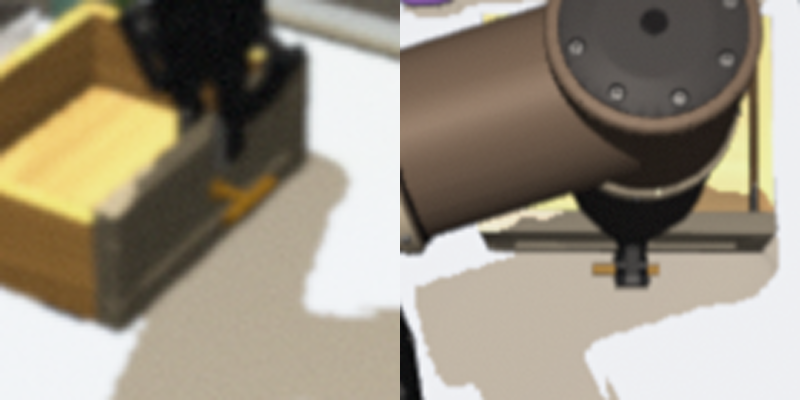

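The left crop shows the front closed against the box with its end flush at about (97,215). The right crop shows both ends matching the box sides, at about (483,235) and (777,215).

```bash
python3 -c "
from h import *
t=cv2.imread('pics/t3.png').astype(int)
for r in (172,173,174): print(r,t[r,272:290].sum(1))
print(plane('top',[[381.25,168],[381.4,170]],.09).round(4))
print(proj('top',[[.6,-.0022+.12,.09],[.6,-.0022-.12,.09]]))
for c in (374,378): print(t[158:182,c].sum(1))
"
```

```text
172 [722 721 722 721 722 686 440 199 138 144 145 148 149 151 149 151 152 160]
173 [719 719 720 721 724 715 585 311 146 139 145 148 150 147 151 149 148 156]
174 [721 721 719 719 722 724 693 453 219 157 164 165 160 166 166 167 162 175]
[[ 0.5981 -0.1218  0.09  ]
 [ 0.5934 -0.1221  0.09  ]]
[[276.00732063 166.36334645]
 [381.40797065 167.16609774]]
[241 228 220 220 220 251 317 370 379 379 380 387 377 329 223 183 172 160
 158 204 360 511 539 538]
[558 516 471 457 450 428 387 375 377 377 383 385 377 329 222 193 225 317
 428 492 509 511 518 524]
```

arm_command([
  {"dx": 0, "dy": -0.0002, "dz": -0.0001, "ax": 0, "ay": 0, "az": 0},
  {"dx": 0, "dy": -0.0002, "dz": -0.0001, "ax": 0, "ay": 0, "az": 0},
  {"dx": 0, "dy": -0.0002, "dz": 0, "ax": 0, "ay": 0, "az": 0},
  {"dx": 0, "dy": 0, "dz": 0, "ax": 0, "ay": 0, "az": 0},
  {"dx": 0, "dy": 0, "dz": 0, "ax": 0, "ay": 0, "az": 0},
  {"dx": 0, "dy": 0, "dz": 0, "ax": 0, "ay": 0, "az": 0},
  {"dx": 0, "dy": 0, "dz": 0, "ax": 0, "ay": 0, "az": 0},
  {"dx": 0, "dy": 0, "dz": 0, "ax": 0, "ay": 0, "az": 0},
])

```text
time: 12.8
ee_pos: [0.6002, -0.0047, 0.063]
eef_rot: [3.138, -0.0, -1.571]
force: [-8.8, 2.1, 2.0]
width: 0.0169
grip_force: 60.1
```

arm_command([
  {"dx": 0, "dy": -0.0002, "dz": -0.0001, "ax": 0, "ay": 0, "az": 0},
  {"dx": 0, "dy": -0.0002, "dz": 0, "ax": 0, "ay": 0, "az": 0},
  {"dx": 0, "dy": 0, "dz": 0, "ax": 0, "ay": 0, "az": 0},
  {"dx": 0, "dy": 0, "dz": 0, "ax": 0, "ay": 0, "az": 0},
  {"dx": 0, "dy": 0, "dz": 0, "ax": 0, "ay": 0, "az": 0},
  {"dx": 0, "dy": 0, "dz": 0, "ax": 0, "ay": 0, "az": 0},
  {"dx": 0, "dy": 0, "dz": 0, "ax": 0, "ay": 0, "az": 0},
  {"dx": 0, "dy": 0, "dz": 0, "ax": 0, "ay": 0, "az": 0},
])

```text
time: 13.6
ee_pos: [0.6003, -0.0046, 0.063]
eef_rot: [3.138, -0.0, -1.571]
force: [-9.8, 3.4, 3.3]
width: 0.0167
grip_force: 60.2
```

arm_command([
  {"dx": 0, "dy": -0.0002, "dz": -0.0001, "ax": 0, "ay": 0, "az": 0},
  {"dx": 0, "dy": 0, "dz": 0, "ax": 0, "ay": 0, "az": 0},
  {"dx": 0, "dy": 0, "dz": 0, "ax": 0, "ay": 0, "az": 0},
  {"dx": 0, "dy": 0, "dz": 0, "ax": 0, "ay": 0, "az": 0},
  {"dx": 0, "dy": 0, "dz": 0, "ax": 0, "ay": 0, "az": 0},
  {"dx": 0, "dy": 0, "dz": 0, "ax": 0, "ay": 0, "az": 0},
  {"dx": 0, "dy": 0, "dz": 0, "ax": 0, "ay": 0, "az": 0},
  {"dx": 0, "dy": 0, "dz": 0, "ax": 0, "ay": 0, "az": 0},
])

```text
time: 14.4
ee_pos: [0.6003, -0.0046, 0.063]
eef_rot: [3.137, -0.0, -1.571]
force: [-10.1, 2.4, 3.1]
width: 0.0167
grip_force: 60.2
```

arm_command([
  {"dx": 0, "dy": 0, "dz": 0, "ax": 0, "ay": 0, "az": 0},
  {"dx": 0, "dy": 0, "dz": 0, "ax": 0, "ay": 0, "az": 0},
  {"dx": 0, "dy": 0, "dz": 0, "ax": 0, "ay": 0, "az": 0},
  {"dx": 0, "dy": 0, "dz": 0, "ax": 0, "ay": 0, "az": 0},
  {"dx": 0, "dy": 0, "dz": 0, "ax": 0, "ay": 0, "az": 0},
  {"dx": 0, "dy": 0, "dz": 0, "ax": 0, "ay": 0, "az": 0},
  {"dx": 0, "dy": 0, "dz": 0, "ax": 0, "ay": 0, "az": 0},
  {"dx": 0, "dy": 0, "dz": 0, "ax": 0, "ay": 0, "az": 0},
])

```text
time: 15.2
ee_pos: [0.6003, -0.0047, 0.063]
eef_rot: [3.137, -0.0, -1.571]
force: [-9.8, 3.3, 2.6]
width: 0.0171
grip_force: 60.2
```

arm_command([
  {"dx": 0, "dy": 0, "dz": 0, "ax": 0, "ay": 0, "az": 0},
  {"dx": 0, "dy": 0, "dz": 0, "ax": 0, "ay": 0, "az": 0},
  {"dx": 0, "dy": 0, "dz": 0, "ax": 0, "ay": 0, "az": 0},
  {"dx": 0, "dy": 0, "dz": 0, "ax": 0, "ay": 0, "az": 0},
  {"dx": 0, "dy": 0, "dz": 0, "ax": 0, "ay": 0, "az": 0},
  {"dx": 0, "dy": 0, "dz": 0, "ax": 0, "ay": 0, "az": 0},
  {"dx": 0, "dy": 0, "dz": 0, "ax": 0, "ay": 0, "az": 0},
  {"dx": 0, "dy": 0, "dz": 0, "ax": 0, "ay": 0, "az": 0},
])

```text
time: 16.0
ee_pos: [0.6002, -0.0047, 0.0629]
eef_rot: [3.137, -0.0, -1.571]
force: [-9.5, 2.5, 2.6]
width: 0.0172
grip_force: 60.2
```

arm_command([
  {"dx": 0, "dy": 0, "dz": 0, "ax": 0, "ay": 0, "az": 0},
  {"dx": 0, "dy": 0, "dz": 0, "ax": 0, "ay": 0, "az": 0},
  {"dx": 0, "dy": 0, "dz": 0, "ax": 0, "ay": 0, "az": 0},
  {"dx": 0, "dy": 0, "dz": 0, "ax": 0, "ay": 0, "az": 0},
  {"dx": 0, "dy": 0, "dz": 0, "ax": 0, "ay": 0, "az": 0},
  {"dx": 0, "dy": 0, "dz": 0, "ax": 0, "ay": 0, "az": 0},
  {"dx": 0, "dy": 0, "dz": 0, "ax": 0, "ay": 0, "az": 0},
  {"dx": 0, "dy": 0, "dz": 0, "ax": 0, "ay": 0, "az": 0},
])

```text
time: 16.8
ee_pos: [0.6002, -0.0047, 0.063]
eef_rot: [3.137, -0.0, -1.571]
force: [-10.6, 3.0, 2.9]
width: 0.017
grip_force: 60.2
```

arm_command([
  {"dx": 0, "dy": 0, "dz": 0, "ax": 0, "ay": 0, "az": 0},
  {"dx": 0, "dy": 0, "dz": 0, "ax": 0, "ay": 0, "az": 0},
  {"dx": 0, "dy": 0, "dz": 0, "ax": 0, "ay": 0, "az": 0},
  {"dx": 0, "dy": 0, "dz": 0, "ax": 0, "ay": 0, "az": 0},
  {"dx": 0, "dy": 0, "dz": 0, "ax": 0, "ay": 0, "az": 0},
  {"dx": 0, "dy": 0, "dz": 0, "ax": 0, "ay": 0, "az": 0},
  {"dx": 0, "dy": 0, "dz": 0, "ax": 0, "ay": 0, "az": 0},
  {"dx": 0, "dy": 0, "dz": 0, "ax": 0, "ay": 0, "az": 0},
])

```text
time: 17.6
ee_pos: [0.6002, -0.0047, 0.063]
eef_rot: [3.137, -0.0, -1.571]
force: [-9.7, 1.8, 2.0]
width: 0.0171
grip_force: 60.2
```

```bash
python3 -c "
from h import *
F=[]
for i in range(4):
    t=imaging.grab_frame('top');s=imaging.grab_frame('scene'); o=arm.observe(); F.append(o['force'])
print(np.mean(F,0).round(2),o['ee_pos'],o['time'],np.degrees(o['eef_rot']))
cv2.imwrite('pics/s4.png',s)
a=cv2.resize(s[165:255,250:340],(500,500),interpolation=2); cv2.imwrite('pics/fin.png',a)
c=t.astype(int); print(c[158:176,378].sum(1), c[168,374:388].sum(1))"
```

```text
[-10.82   2.99   2.46] [ 0.60027106 -0.00464098  0.06296495] 18.0 [ 1.79742721e+02 -1.67957112e-02 -9.00326344e+01]
[537 471 455 451 445 426 378 370 376 381 380 385 378 328 220 196 228 317] [383 378 383 380 380 383 393 478 639 715 722 719 719 720]
```

View pics/fin.png

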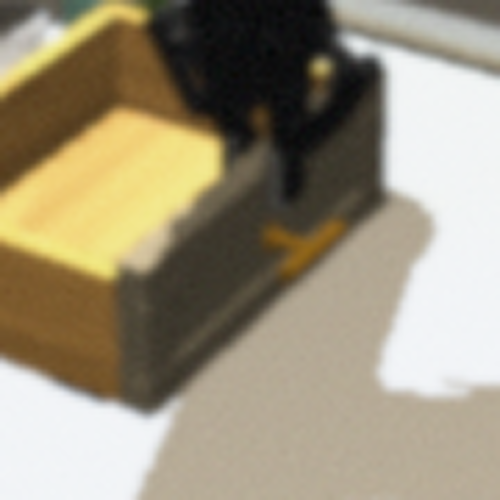

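The front is seated and flush at about (120,265), though the tool leans 0.26° with the bottom trailing. I'll ease that out, then hold again.

arm_command([
  {"dx": 0, "dy": 0, "dz": -0.0001, "ax": 0.02, "ay": 0, "az": 0},
  {"dx": 0, "dy": 0, "dz": -0.0001, "ax": 0.02, "ay": 0, "az": 0},
  {"dx": 0, "dy": 0, "dz": 0, "ax": 0, "ay": 0, "az": 0},
  {"dx": 0, "dy": 0, "dz": 0, "ax": 0, "ay": 0, "az": 0},
  {"dx": 0, "dy": 0, "dz": 0, "ax": 0, "ay": 0, "az": 0},
  {"dx": 0, "dy": 0, "dz": 0, "ax": 0, "ay": 0, "az": 0},
  {"dx": 0, "dy": 0, "dz": 0, "ax": 0, "ay": 0, "az": 0},
  {"dx": 0, "dy": 0, "dz": 0, "ax": 0, "ay": 0, "az": 0},
])

```text
time: 18.8
ee_pos: [0.6003, -0.0047, 0.063]
eef_rot: [3.141, -0.0, -1.571]
force: [-10.5, 2.7, 1.5]
width: 0.0173
grip_force: 59.9
```

Upright again, with a push of about 10.5 N. Holding.

arm_command([
  {"dx": 0, "dy": 0, "dz": 0, "ax": 0, "ay": 0, "az": 0},
  {"dx": 0, "dy": 0, "dz": 0, "ax": 0, "ay": 0, "az": 0},
  {"dx": 0, "dy": 0, "dz": 0, "ax": 0, "ay": 0, "az": 0},
  {"dx": 0, "dy": 0, "dz": 0, "ax": 0, "ay": 0, "az": 0},
  {"dx": 0, "dy": 0, "dz": 0, "ax": 0, "ay": 0, "az": 0},
  {"dx": 0, "dy": 0, "dz": 0, "ax": 0, "ay": 0, "az": 0},
  {"dx": 0, "dy": 0, "dz": 0, "ax": 0, "ay": 0, "az": 0},
  {"dx": 0, "dy": 0, "dz": 0, "ax": 0, "ay": 0, "az": 0},
])

```text
time: 19.6
ee_pos: [0.6003, -0.0046, 0.063]
eef_rot: [3.141, -0.0, -1.571]
force: [-9.5, 2.7, 1.1]
width: 0.0172
grip_force: 59.9
```

arm_command([
  {"dx": 0, "dy": 0, "dz": 0, "ax": 0, "ay": 0, "az": 0},
  {"dx": 0, "dy": 0, "dz": 0, "ax": 0, "ay": 0, "az": 0},
  {"dx": 0, "dy": 0, "dz": 0, "ax": 0, "ay": 0, "az": 0},
  {"dx": 0, "dy": 0, "dz": 0, "ax": 0, "ay": 0, "az": 0},
  {"dx": 0, "dy": 0, "dz": 0, "ax": 0, "ay": 0, "az": 0},
  {"dx": 0, "dy": 0, "dz": 0, "ax": 0, "ay": 0, "az": 0},
  {"dx": 0, "dy": 0, "dz": 0, "ax": 0, "ay": 0, "az": 0},
  {"dx": 0, "dy": 0, "dz": 0, "ax": 0, "ay": 0, "az": 0},
])

```text
time: 20.4
ee_pos: [0.6003, -0.0047, 0.063]
eef_rot: [3.141, -0.0, -1.571]
force: [-8.0, 3.4, 0.5]
width: 0.0167
grip_force: 59.9
```

arm_command([
  {"dx": 0, "dy": 0, "dz": 0, "ax": 0, "ay": 0, "az": 0},
  {"dx": 0, "dy": 0, "dz": 0, "ax": 0, "ay": 0, "az": 0},
  {"dx": 0, "dy": 0, "dz": 0, "ax": 0, "ay": 0, "az": 0},
  {"dx": 0, "dy": 0, "dz": 0, "ax": 0, "ay": 0, "az": 0},
  {"dx": 0, "dy": 0, "dz": 0, "ax": 0, "ay": 0, "az": 0},
  {"dx": 0, "dy": 0, "dz": 0, "ax": 0, "ay": 0, "az": 0},
  {"dx": 0, "dy": 0, "dz": 0, "ax": 0, "ay": 0, "az": 0},
  {"dx": 0, "dy": 0, "dz": 0, "ax": 0, "ay": 0, "az": 0},
])

```text
time: 21.2
ee_pos: [0.6003, -0.0047, 0.063]
eef_rot: [3.141, -0.0, -1.571]
force: [-10.3, 2.1, 2.0]
width: 0.0168
grip_force: 59.9
```

arm_command([
  {"dx": 0, "dy": 0, "dz": 0, "ax": 0, "ay": 0, "az": 0},
  {"dx": 0, "dy": 0, "dz": 0, "ax": 0, "ay": 0, "az": 0},
  {"dx": 0, "dy": 0, "dz": 0, "ax": 0, "ay": 0, "az": 0},
  {"dx": 0, "dy": 0, "dz": 0, "ax": 0, "ay": 0, "az": 0},
  {"dx": 0, "dy": 0, "dz": 0, "ax": 0, "ay": 0, "az": 0},
  {"dx": 0, "dy": 0, "dz": 0, "ax": 0, "ay": 0, "az": 0},
  {"dx": 0, "dy": 0, "dz": 0, "ax": 0, "ay": 0, "az": 0},
  {"dx": 0, "dy": 0, "dz": 0, "ax": 0, "ay": 0, "az": 0},
])

```text
time: 22.0
ee_pos: [0.6003, -0.0047, 0.063]
eef_rot: [3.141, -0.0, -1.571]
force: [-9.4, 2.5, 0.6]
width: 0.0172
grip_force: 59.9
```

arm_command([
  {"dx": 0, "dy": 0, "dz": 0, "ax": 0, "ay": 0, "az": 0},
  {"dx": 0, "dy": 0, "dz": 0, "ax": 0, "ay": 0, "az": 0},
  {"dx": 0, "dy": 0, "dz": 0, "ax": 0, "ay": 0, "az": 0},
  {"dx": 0, "dy": 0, "dz": 0, "ax": 0, "ay": 0, "az": 0},
  {"dx": 0, "dy": 0, "dz": 0, "ax": 0, "ay": 0, "az": 0},
  {"dx": 0, "dy": 0, "dz": 0, "ax": 0, "ay": 0, "az": 0},
  {"dx": 0, "dy": 0, "dz": 0, "ax": 0, "ay": 0, "az": 0},
  {"dx": 0, "dy": 0, "dz": 0, "ax": 0, "ay": 0, "az": 0},
])

```text
time: 22.8
ee_pos: [0.6003, -0.0046, 0.063]
eef_rot: [3.141, -0.0, -1.571]
force: [-8.6, 3.5, 0.9]
width: 0.0172
grip_force: 59.9
```

```bash
python3 -c "
from station import arm, close_job
o=arm.observe(); print(o['force'],o['ee_pos'],o['eef_rot'],o['time'])
if -13<o['force'][0]<-8: print(close_job())"
```

```text
[-8.55438129  3.46051421  0.8910359 ] [ 0.60030608 -0.00464608  0.06296924] [ 3.14105938e+00 -3.14742673e-04 -1.57142053e+00] 22.8
the job is handed in; nothing more can be done
None
```

The drawer front is fitted on the tongue, flush to within about 0.3 mm at its right end and by eye at its left; I held it with a push reading 8 to 10.5 N (mean about 9.4 N) for over 4 s and handed the job in at 22.8 s, still pushing.

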